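# Prick the rail with the marking punch

### The job

Two sprung marking punches are screwed to the joiner's bench, and a wooden rail lies under one of them. Push the knob of the punch that has the rail under it all the way down to its stop, then let it spring back up fully. Leave the other punch and the rail as they are.

Things in the scene. Friction and masses are not known exactly. Their poses are not given: they have to be found in the camera images.
- punch (a joint): plunger of the marking punch that has the wooden rail lying under it. Value in m: 0 = up at rest, 0.030 = fully down at its hard stop. It slides straight down; the spring pushes back with about 4 N at the top, rising evenly to about 12 N at the stop, and returns the plunger when it is let go.
- punch_knob (a point): centre of the top of that plunger's knob: round, dark turned wood, 48 mm across, 18 mm thick, slightly domed; its top is 172 mm above the bench at rest, 142 mm fully down (this point moves with it). z points up. Nothing stands above it. Below it a grey steel C-frame (over-arm top at 115 mm, sleeve top at 121 mm) on a dark steel bed 130 x 150 x 18 mm, fixed to the bench.
- spare_knob (a point): the same point of the other, equal marking punch, which has nothing lying under it. Not to be pressed.
- rail_mid (a point): centre of the top face of the loose wooden rail, 260 x 44 x 22 mm, brown wood with a thin pencil line across its middle, long along its own y; it lies on the bed of its punch between two low aluminium strips, under the plunger (top face 40 mm above the bench). z points up. To be left where it is.
There are look-alikes about, which are no part of the job. Leave any green look-alike of the part that bears punch alone.

How it is judged:
By the outcome, as a careful person would: the job done as asked, in the order asked, and still so for the second after the job is handed in, with the robot touching nothing.
It also fails if it takes over 29 s, if anything falls off the work surface, if the arm or the gripper's body presses on something with over 40 N, if the wrist force passes 120 N, or if a joint passes its speed limit or range.

### The arm

A 6-joint arm with a two-finger parallel gripper is mounted at the origin on the work surface. World frame = base frame: x ahead of the robot, y to its left, z up, the work surface at z = 0. Lengths are in mm, angles in degrees, forces in N, time in s.
With the tool pointing down it reaches from about 350 to 850 mm from the base axis. Payload 8.1 kg.
Tool frame: the origin (TCP) lies midway between the tips of the shut fingers; the grasp point (between the pads) lies 19 mm behind it (r.grip_depth is the distance from the TCP to the grasp point, in mm); z points along the fingers, y is the direction in which the jaws open and shut (so a half turn about z gives the same grasp; the last joint's range is limited). The gripper opens to 85 mm and grips with 20 to 120 N. Pads are 22 mm wide; open, the fingers measure 114 mm over their backs; the gripper's body (76 mm by 85 mm) begins 54 mm behind the grasp point. The pads swing forward as they close: fully open they stand 13 mm farther back than shut.
Start: joints at [59.336, 7.471, 85.268, -0, 87.261, -4.893], TCP at [260.851, 540.335, 231.292] pointing down, gripper open.
Joint ranges: [-169.43, 169.43], [-51.17, 129.36], [1.28, 143.12], [-76.62, 256.62], [0, 156.53], [-152.29, 152.29]. Speed limits (degrees/s): [136.94, 136.94, 159.86, 180, 180, 180].

### API

Orientations are given as [roll, pitch, yaw] about the fixed x, y, z axes, in that order (R = Rz(yaw) Ry(pitch) Rx(roll)).
In Python, from bench import r, imaging gives the robot as it stands.
- The arm moves only by the shell command python3 -m creep 'ROWS' [FORCE]. ROWS is text: rows parted by semicolons, each of 7 numbers parted by spaces: the shift along the tool's x, y, z in cm, then the turn, a rotation vector about the tool's x, y, z in degrees, then the finger opening in cm, from 0 to 8.54. In form: dx dy dz ax ay az gripper; .... A call has 1 to 20 rows; each row is the pose to reach, as a shift and turn from the pose measured when the call began, along the tool's axes at that moment; what a row does not reach only later rows make up. A row lasts 1/10 s, in which the tool goes at most 50 mm and 8.59 degrees, less where a joint would pass 70% of its speed; a pose out of reach is approached as far as the arm can. A call with a gripper value outside its range is refused whole. The fingers move at their own pace and stop on an object; FORCE is the grip in N (left out, the last holds). Time passes only in rows, so rows that repeat a pose let the fingers close. It gives the time, the measured TCP pose, the force and the opening at its end, in the units of the state.
- r.sense(): the state, without advancing time (a new reading comes with each control period).
- imaging.snapshot(name): name is "scene" or "top"; returns the picture (384x512x3 uint8, red, green, blue); there is no depth.
- imaging.camera_info(name): a dict with "camera_matrix" (3x3 intrinsics, pixels), "R" (3x3) and "t" (3): a world point X has camera coordinates R X + t. Camera axes: x right, y down, z forward; pixel columns grow to the right and rows downward; lengths in mm; the calibration is good to about 2 mm. A picture is of the moment at which its call begins. camera_info takes no time and is no camera call.
- r.hand_in(): hands the job in, once; it reports no verdict.
The state is a dict: "time": time; "joint_pos": joint angles; "qd": joint speeds; "joint_efforts": joint torques, N m; "tool_pos": TCP position; "tcp_rot": TCP orientation; "ft_force": force on the tool from outside, world axes, zero at the start; "wrist_torque": the same for the moment, N m; "finger_gap": finger opening in mm.
Only numpy, scipy, OpenCV 4.12 (cv2) and the standard library are available. Lean on these libraries where they do the work, as an engineer would, in place of code of your own. Each camera call takes 0.05 s, during which the arm holds its last target.

## Working session

There is one attempt and no reset: what is moved stays moved. The work goes in short steps, Python scripts to look and compute and a shell command to move; the robot and the scene stay as the last step left them, time stands still between calls to the robot, and variables do not carry over. Pictures are saved under pics/ and viewed, and the job is handed in when it is done.

```bash
mkdir -p pics; python3 - <<'E'
from bench import r, imaging
import cv2
for n in("scene","top"):
    im=imaging.snapshot(n); cv2.imwrite(f"pics/{n}0.png",im[:,:,::-1])
    c=imaging.camera_info(n); print(n,c)
s=r.sense(); print(s)
E
```

```text
scene {'camera_matrix': array([[404.84075493,   0.        , 253.42228636],
       [  0.        , 404.84075493, 190.19270297],
       [  0.        ,   0.        ,   1.        ]]), 'R': array([[ 0.70809066,  0.70590008, -0.01768289],
       [ 0.51469698, -0.5331147 , -0.67147282],
       [-0.48341973,  0.4663623 , -0.74081818]]), 't': array([-408.88428936,  -95.50341672, 1419.57519819])}
top {'camera_matrix': array([[371.49187174,   0.        , 256.91894492],
       [  0.        , 371.49187174, 189.52070044],
       [  0.        ,   0.        ,   1.        ]]), 'R': array([[-0.00766788, -0.99996809, -0.00224002],
       [-0.99309721,  0.00787735, -0.11702939],
       [ 0.1170433 ,  0.00132719, -0.99312593]]), 't': array([116.89829421, 478.32104184, 988.77655675])}
{'time': 0.1, 'joint_pos': array([ 5.93350406e+01,  7.51069647e+00,  8.53249873e+01,  1.00296988e-03,
        8.72614249e+01, -4.89245882e+00]), 'qd': array([-0.00627055, -0.05364037, -0.21969961,  0.01539504, -0.08203438,
       -0.01964788]), 'joint_efforts': array([ 9.93005597e-04, -5.70949244e+01, -5.01942909e+01, -2.63296861e-04,
        8.10649391e-03,  6.51683422e-05]), 'tool_pos': array([260.58832827, 539.89413986, 230.33154706]), 'tcp_rot': array([-1.79903331e+02, -9.28007498e-03,  1.54227443e+02]), 'ft_force': array([ 0.42024198,  0.54014526, -0.40908973]), 'wrist_torque': array([-0.05803871,  0.02656855, -0.01090577]), 'finger_gap': 85.26120378055302}
```

View pics/scene0.png

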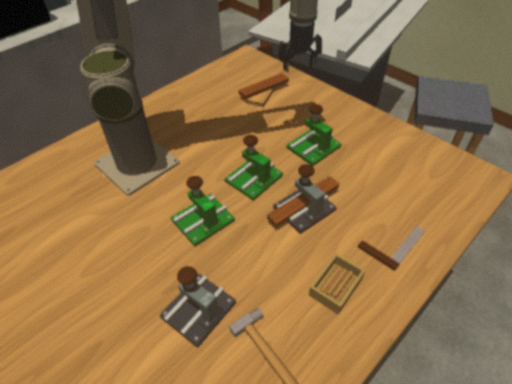

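View pics/top0.png

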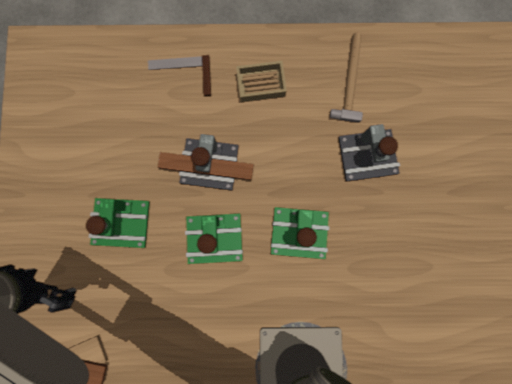

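The scene has two grey punches: top view (201,157) with the rail under it, and (388,146) with nothing under it. There are also three green look-alikes at (97,225), (207,243) and (307,237). The one at (201,157), seen at (306,172) in the scene view, fits the description. I'll confirm it in a crop and measure it.

```bash
cat > h.py <<'E'
import numpy as np, cv2
from bench import r, imaging
def ray(n,u,v):
    c=imaging.camera_info(n);K,R,t=c["camera_matrix"],c["R"],c["t"]
    return -R.T@t, R.T@np.linalg.solve(K,[u,v,1.])
def onz(n,u,v,z):
    o,d=ray(n,u,v); return o+d*(z-o[2])/d[2]
def tri(a,b):
    (o1,d1),(o2,d2)=ray(*a),ray(*b)
    s=np.linalg.lstsq(np.c_[d1,-d2],o2-o1,rcond=None)[0]
    p,q=o1+s[0]*d1,o2+s[1]*d2; return (p+q)/2,np.linalg.norm(p-q)
E
python3 - <<'E'
from h import *
out=[]
for n,(u,v) in (("scene",(306,172)),("top",(201,157))):
    im=cv2.imread(f"pics/{n}0.png")
    crop=im[v-40:v+40,u-50:u+50]
    out.append(cv2.resize(crop,None,fx=4,fy=4,interpolation=cv2.INTER_NEAREST))
    print(n); 
    hsv=cv2.cvtColor(im,cv2.COLOR_BGR2HSV)
    m=((im[:,:,2]<100)&(im[:,:,2].astype(int)>im[:,:,0].astype(int)+18)).astype(np.uint8)
    k,l,st,ce=cv2.connectedComponentsWithStats(m)
    for i in range(1,k):
        if st[i,4]>60: print(st[i],ce[i], onz(n,*ce[i],166).round(1))
cv2.imwrite("pics/crop.png",np.hstack(out))
E
```

```text
scene
[   0    0  269  175 7045] [149.9376863 108.8053939] [-14.9 108.  166. ]
[114   0  17  48 293] [122.33447099  24.78498294] [-606.3  380.9  166. ]
[217   0  56  21 672] [247.4047619    7.54761905] [-326.2  871.5  166. ]
[280   0  34  19 282] [298.46453901   7.80496454] [-152.3 1027.7  166. ]
[257  38 137  75 463] [306.64362851  69.53779698] [209.6 652.4 166. ]
[384  60  35  29 405] [401.16296296  74.95802469] [481.  857.9 166. ]
[240  80  48  21 180] [265.38333333  89.15555556] [186.2 456.  166. ]
[408  98  16  30 147] [413.55782313 115.69387755] [636.2 676.2 166. ]
[ 266  103   75   83 1119] [307.95799821 133.54155496] [447.9 373.4 166. ]
[491 106  21  24 305] [501.46229508 117.56065574] [841.8 858.7 166. ]
[452 130  13  16 119] [457.60504202 136.80672269] [785.8 675.1 166. ]
[466 133  19  19 187] [473.95721925 141.09625668] [830.1 690.  166. ]
[229 136  42  46 391] [253.69820972 157.15601023] [401.9 181.4 166. ]
[225 166  57  34 134] [254.84328358 186.07462687] [485.6 101.8 166. ]
[187 177  20  29 258] [194.86434109 187.72093023] [371.7 -16.7 166. ]
[298 191  13  17 121] [304.
[... 891 characters left out ...]
6. ]
[237  84  49  18 264] [260.375       96.31060606] [691.5 102.8 166. ]
[379 136  19  19 261] [388.16858238 145.27586207] [ 567.2 -202.3  166. ]
[159 147  55  28 422] [195.94549763 160.59241706] [533.7 258.  166. ]
[215 175  36   7  62] [236.40322581 177.9516129 ] [491.  161.5 166. ]
[ 86 216  20  19 289] [ 95.18685121 224.84775087] [382.7 492.1 166. ]
[297 228  20  19 286] [306.33566434 236.83566434] [351.1  -1.2 166. ]
[197 234  20  19 288] [206.54513889 243.30208333] [338.  231.1 166. ]
[  33  247  224  137 9034] [154.32709763 327.67367722] [149.6 347.9 166. ]
[ 96 335  12  26  68] [101.91176471 346.85294118] [108.7 465.1 166. ]
[ 59 343  49  41 200] [ 94.04 366.87] [ 65.8 480.9 166. ]
```

View pics/crop.png

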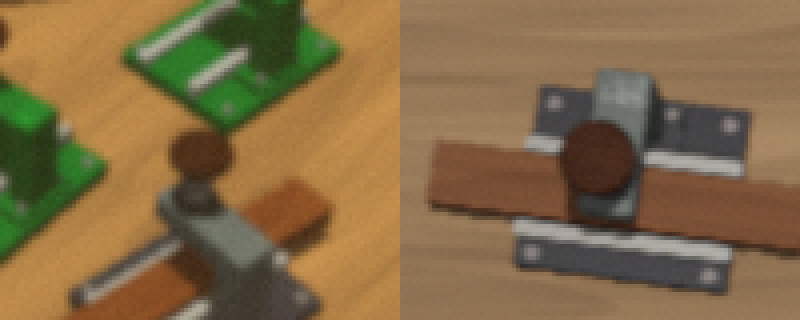

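The crop confirms it: the knob over the rail is round and dark on a grey frame, centred at top ≈(200.5,156.2) and scene ≈(306.3,170.8).

```bash
python3 - <<'E'
from h import *
p,e=tri(("scene",306.3,170.8),("top",200.5,156.2)); print(p,e, onz("top",200.5,156.2,168),onz("scene",306.3,170.8,165))
from scipy.spatial.transform import Rotation as Ro
s=r.sense(); R=Ro.from_euler("xyz",s["tcp_rot"],degrees=True)
print(R.as_matrix().round(3))
t=onz("top",200.5,156.2,168)
t[2]=230
print("cm",R.inv().apply(t-s["tool_pos"])/10, np.hypot(*t[:2]))
E
```

```text
[545.68072327 248.42072796 160.83748074] 1.0361100116951434 [543.81996078 246.90412203 168.        ] [548.36156846 245.49082251 165.        ]
[[-0.901  0.435 -0.001]
 [ 0.435  0.901 -0.001]
 [ 0.    -0.002 -1.   ]]
cm [-38.24498265 -14.06957402   0.05069848] 597.2451717834316
```

```bash
python3 -m creep '-4 -1.5 0 0 0 0 0;-8 -3 0 0 0 0 0;-12 -4.4 0 0 0 0 0;-16 -5.9 0 0 0 0 0;-20 -7.4 0 0 0 0 0;-24 -8.8 0 0 0 0 0;-28 -10.3 0 0 0 0 0;-32 -11.8 0 0 0 0 0;-36 -13.2 0 0 0 0 0;-38.3 -14 0 0 0 0 0;-38.3 -14 0 0 0 0 0;-38.3 -14 0 0 0 0 0;-38.3 -14 0 0 0 0 0;-38.3 -14 0 0 0 0 0'; python3 - <<'E'
from h import *
s=r.sense(); print({k:s[k] for k in("tool_pos","tcp_rot","ft_force","finger_gap","time")})
im=[imaging.snapshot(n) for n in("scene","top")]
cv2.imwrite("pics/c2.png",np.hstack([cv2.resize(im[0][110:220,240:370],None,fx=3,fy=3),cv2.resize(im[1][100:210,140:270],None,fx=3,fy=3)])[:,:,::-1])
E
```

```text
time: 1.5
tool_pos: [543.9, 248.3, 230.5]
tcp_rot: [-179.9, -0.0, 154.3]
ft_force: [-0.7, 0.2, -0.2]
finger_gap: -0.2
{'tool_pos': array([543.88221331, 248.283299  , 230.48672393]), 'tcp_rot': array([-1.79906572e+02, -2.42281336e-02,  1.54312730e+02]), 'ft_force': array([-0.68852434,  0.19674271, -0.15817765]), 'finger_gap': -0.21039875511415695, 'time': 1.5}
```

View pics/c2.png

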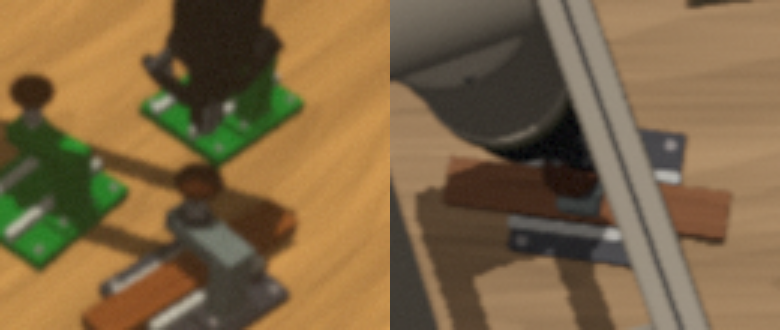

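Fingertips (≈(205,130) in the crop) hang above the target knob (≈(198,180)). Going down to just short of the stop.

```bash
python3 -m creep '0 0 2 0 0 0 0;0 0 4 0 0 0 0;0 0 5 0 0 0 0;0 0 5.6 0 0 0 0;0 0 6.1 0 0 0 0;0 0 6.5 0 0 0 0;0 0 6.9 0 0 0 0;0 0 6.9 0 0 0 0;0 0 6.9 0 0 0 0'; python3 -m creep '0 0 0.3 0 0 0 0;0 0 0.6 0 0 0 0;0 0 0.9 0 0 0 0;0 0 1.2 0 0 0 0;0 0 1.2 0 0 0 0;0 0 1.2 0 0 0 0'
```

```text
time: 2.5
tool_pos: [544.2, 248.4, 162.8]
tcp_rot: [-180.0, 0.0, 154.3]
ft_force: [-4.1, -0.1, 6.1]
finger_gap: 0.4
time: 3.1
tool_pos: [544.9, 248.6, 152.7]
tcp_rot: [180.0, 0.1, 154.3]
ft_force: [-3.8, -0.9, 8.0]
finger_gap: -0.3
```

```bash
python3 -m creep '0 0 0.3 0 0 0 0;0 0 0.6 0 0 0 0;0 0 0.9 0 0 0 0;0 0 0.9 0 0 0 0;0 0 0.9 0 0 0 0'; python3 -m creep '0 0 0.2 0 0 0 0;0 0 0.4 0 0 0 0;0 0 0.4 0 0 0 0;0 0 0.4 0 0 0 0'
```

```text
time: 3.6
tool_pos: [545.5, 248.8, 145.8]
tcp_rot: [179.9, 0.2, 154.3]
ft_force: [-5.2, -1.7, 9.8]
finger_gap: 0.2
time: 4.0
tool_pos: [546.2, 249.0, 144.0]
tcp_rot: [179.8, 0.3, 154.3]
ft_force: [-5.7, -2.0, 10.7]
finger_gap: -0.0
```

```bash
python3 -m creep '0 0 0.3 0 0 0 0;0 0 0.5 0 0 0 0;0 0 0.5 0 0 0 0;0 0 0.5 0 0 0 0'; python3 -m creep '0 0 0.3 0 0 0 0;0 0 0.5 0 0 0 0;0 0 0.5 0 0 0 0;0 0 0.5 0 0 0 0'
```

```text
time: 4.4
tool_pos: [546.9, 249.3, 142.0]
tcp_rot: [179.7, 0.4, 154.3]
ft_force: [-8.5, -3.2, 15.0]
finger_gap: -0.0
time: 4.8
tool_pos: [547.4, 249.4, 141.9]
tcp_rot: [179.6, 0.4, 154.3]
ft_force: [-17.1, -6.6, 28.9]
finger_gap: -0.1
```

The hard stop is reached: z stays at 142 while the force rises to 29 N. Now releasing upward.

```bash
python3 -m creep '0 0 -0.5 0 0 0 0;0 0 -1 0 0 0 0;0 0 -1.6 0 0 0 0;0 0 -2.3 0 0 0 0;0 0 -3 0 0 0 0;0 0 -3.8 0 0 0 0;0 0 -5 0 0 0 0;0 0 -7 0 0 0 0;0 0 -10 0 0 0 0;0 0 -13 0 0 0 0;0 0 -13 0 0 0 0'; python3 -m creep '5 2 0 0 0 0 0;9 4 0 0 0 0 0;13 6 0 0 0 0 0;17 8 0 0 0 0 0;21 8 0 0 0 0 0;25 9 0 0 0 0 0;29 10.5 0 0 0 0 0;33 12 0 0 0 0 0;33 12 0 0 0 0 0;33 12 0 0 0 0 0'
python3 - <<'E'
from h import *
im=[imaging.snapshot(n) for n in("scene","top")]
for n,i in zip(("scene","top"),im):
    cv2.imwrite(f"pics/{n}3.png",i[:,:,::-1])
cv2.imwrite("pics/c3.png",np.vstack([np.hstack([cv2.resize(a[110:220,240:370],None,fx=3,fy=2.5),cv2.resize(b[100:210,140:270],None,fx=3,fy=2.5)]) for a,b in (im,[cv2.imread("pics/scene0.png")[:,:,::-1],cv2.imread("pics/top0.png")[:,:,::-1]])])[:,:,::-1])
E
```

```text
time: 5.9
tool_pos: [548.3, 249.9, 278.2]
tcp_rot: [179.3, 0.8, 154.3]
ft_force: [-0.4, 0.0, 0.6]
finger_gap: 0.1
time: 6.9
tool_pos: [302.0, 501.3, 274.6]
tcp_rot: [179.4, 0.8, 154.5]
ft_force: [1.1, -0.5, -0.3]
finger_gap: -0.2
```

View pics/c3.png

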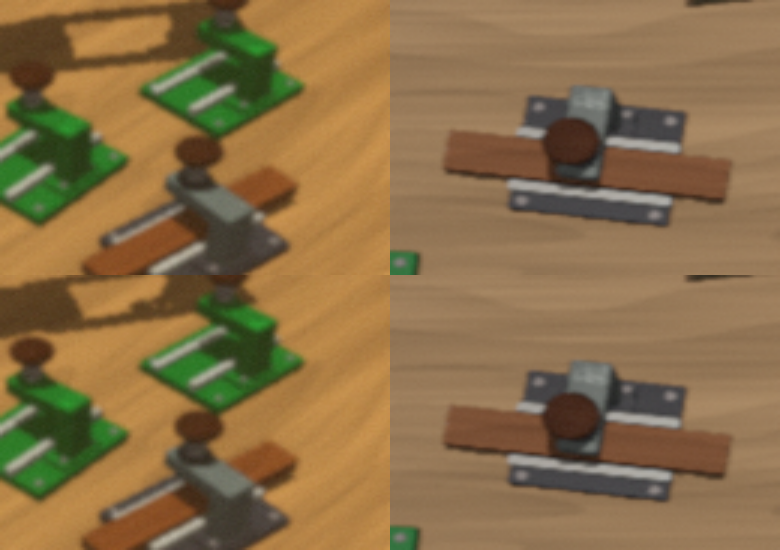

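The after crop (top row) matches the before crop (bottom row). The knob is back at the same pixels, scene crop (199,152) and top crop (570,140), and the rail has not moved.

```bash
python3 -c "
from bench import r
print(r.hand_in())"
```

```text
the job is handed in; nothing more can be done
None
```

I pressed the knob of the grey punch with the rail under it down to its stop, let it spring back, moved the arm clear and handed the job in.

- **Stop reached:** With the fingers shut, the tip stayed at z ≈ 142 mm, the stated stop height. The force there rose from 15 N to 29 N upward, about 34 N in total with some sideways load.
- **Sideways creep:** The tip crept about 3 mm sideways across the knob during the press.
- **After release:** The before and after pictures match. The knob is back up at the same pixels and the rail has not moved.
- **Other punches:** I made no contact with the spare or the green punches. I did not take a separate after crop of the spare one.
- **Limits:** The clock stood at about 7 s of the 29 s allowed, and the highest force I read was well under 120 N. No check failed.

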